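# Punch a drill spot through the jig's corner hole

### The job

Take the spring-loaded centre punch (the tool with the square handle) out of the stand, put its nose into the corner one of the three holes that form an L in the marking jig, and press it straight down on the blank below until its spring snaps, without ever pushing on the jig with more than 25 N and without setting it off anywhere else. Then hang the punch upright in the stand hole it came from, and leave the drift in the stand and everything else on the bench where it is.

Things in the scene. Friction and masses are not known exactly. Their poses are not given: they have to be found in the camera images.
- punch: spring-loaded centre punch, loose, 0.2 to 0.3 kg, hanging upright in one of the stand's two holes. Origin: centre of its flange's underside, z up along the tool. Flange 32 mm wide, z 0 to 6 mm; square dark handle 20 x 20 mm with fine steel rings, flats facing x and y, z 6 to 52; round cap to z 68; below: barrel 18 mm wide to z -45, then nose 10 mm wide to z -85
- punch_grip (a point): middle of the punch's square handle, 29 mm above the punch's origin: grip here by two facing flats; the fingertips may stand just above the flange and bear on it when pressing
- punch_tip (a point): tip of the punch's nose, 85 mm below its origin while out; the last 6 mm are a cone to a 3 mm tip. Pressed, the nose slides up into the barrel: resistance 2 N at first, rising 2 N a mm to 10 N at 4 mm, where the inner catch lets go (the snap) and it drops at once to about 5.5 N; then 2 N a mm again to a hard stop at 6.4 mm. Springs out when unloaded
- trip_pin (a point): top of the 5 mm brass pin in the middle of the punch's cap, 71 mm above the punch's origin at rest (3 mm proud of the cap); it jumps up 2 mm when the punch snaps and drops back when the nose is unloaded
- jig: marking jig, fixed: dark steel base 140 x 150 x 16 mm with rails and an aluminium template plate 120 x 140 x 6 mm on top, its top 46 mm above the bench; four cap screws 6 mm high near its corners. Origin: centre of the underside. Three equal through holes 12 mm wide, 1.5 mm chamfers, form an L: corner hole at x 25, y 30 mm, ends at x 25, y -30 and x -30, y 30
- corner_hole (a point): centre of the mouth of the L's corner hole, level with the template's top, z up. The steel blank lies below; its thickness differs from job to job and is not measured: its top is 7 to 25 mm below this point. Sideways rubbing in the hole counts as pushing on the jig too
- stand: tool stand, fixed: grey foot 80 x 160 mm, posts, and a top plate 56 x 156 x 8 mm, its top 105 mm above the bench, with two through holes 23 mm wide at y +50 and -50 mm. Origin: centre of the foot's underside. The punch hangs by its flange in one hole, the plain drift in the other; which is which varies
- drift: plain steel drift, loose, in the stand's other hole: round, 14 mm wide above a 28 mm collar, ending 30 mm above the stand's top, no square handle. Origin: centre of the collar's underside. To be left alone
- caliper: caliper 74x210x10 mm, loose on the bench, a bystander. Origin: centre of its underside
- spanner: spanner 37x168x9 mm, loose on the bench, a bystander. Origin: centre of its underside
- pliers: pliers with red handles 52x176x12 mm, loose on the bench, a bystander. Origin: centre of its underside
- tape_measure: yellow tape measure 37x82x65 mm, loose on the bench, a bystander. Origin: centre of its underside
- bolt: bolt standing on its head, 19x16x56 mm, loose on the bench, a bystander. Origin: centre of its underside
- hammer: hammer 100x271x26 mm, wooden handle, loose on the bench, a bystander. Origin: centre of its underside
- file_flat: flat file with wooden handle 28x255x28 mm, loose on the bench, a bystander. Origin: centre of its underside
- relay_box: small carton box 45x76x43 mm, loose on the bench, a bystander. Origin: centre of its underside
Things that resemble listed ones, but are neither listed nor needed, are in the scene too. What is shaped like the punch but brown is not meant.

How it is judged (in metres and radians):
On the way, in this order (a step that is already met when the one before it is completed fails the run):
1. the punch is lifted out of the stand, its tip above the stand's top (height (world z) of punch_tip above 0.107 m), for 0.1 s.
2. with the nose in the corner hole and the tool within 0.12 rad of upright, the punch has snapped (its trip pin stands 1.2 mm or more above its rest place) (horizontal distance between punch_tip and corner_hole below 0.003 m and z of punch_tip in the frame of corner_hole below -0.005 m and z of trip_pin in the frame of punch above 0.0722 m and angle between punch's own z axis and vertical below 0.12 rad), for 0.05 s.
3. the punch has sprung back and its tip is clear above the template (z of punch_tip in the frame of punch below -0.084 m and z of punch_tip in the frame of corner_hole above 0.01 m), for 0.1 s.
At the end, for the whole second after the job is handed in: the punch hangs at rest and upright (within 0.1 rad) in the stand hole it came from, within 8 mm of where it started, released; the drift is within 10 mm of where it was (distance of punch from where it was at the start of the episode below 0.008 m and angle between punch's own z axis and vertical below 0.1 rad and linear speed of punch below 0.02 m/s and distance of drift from where it was at the start of the episode below 0.01 m); the robot touches nothing.
It fails at once if the punch pushes on the jig or the blank with more than 25 N (contact force between punch and jig above 25 N).
It fails at once if the punch is made to snap anywhere but inside the corner hole (z of trip_pin in the frame of punch above 0.0722 m and not (horizontal distance between punch_tip and corner_hole below 0.003 m and z of punch_tip in the frame of corner_hole below -0.005 m)).
It fails at once if a bystander is shifted by more than 25 mm (distance of any of caliper, spanner, pliers, tape_measure, bolt, hammer, file_flat, relay_box from where it was at the start of the episode above 0.025 m).
It fails at once if the drift is pulled out or knocked by more than 15 mm (distance of drift from where it was at the start of the episode above 0.015 m).
It also fails if it takes over 51 s, if anything falls off the work surface, if the arm or the gripper's body presses on something with over 40 N, if the wrist force passes 120 N, or if a joint passes its speed limit or range.

### The arm

A 6-joint arm with a two-finger parallel gripper is mounted at the origin on a cart in front of the work surface, level with it; the furniture and walls round the work are solid. World frame = base frame: x ahead of the robot, y to its left, z up, the work surface at z = 0. Lengths are in mm, angles in rad, forces in N, time in s.
With the tool pointing down it reaches from about 275 to 1000 mm from the base axis. Payload 8.4 kg.
Tool frame: the origin (TCP) lies at the very end of the fingers, on their centre line; the grasp point (between the pads) lies 19 mm behind it; z points along the fingers, y is the line along which they close (so a half turn about z gives the same grasp; the last joint's range is limited). The gripper opens to 85 mm and grips with 20 to 120 N. Pads are 22 mm wide; open, the fingers measure 114 mm over their backs; the gripper's body (76 mm by 85 mm) begins 54 mm behind the grasp point. The pads swing forward as they close: fully open they stand 13 mm farther back than shut.
Start: joints at [-1.155, 0.353, 1.633, -0, 1.155, -0.002], TCP at [253.593, -571.243, 231.281] pointing down, gripper open.
Joint ranges: [-2.63, 2.63], [-0.92, 2.1], [0.06, 2.66], [-1.3, 4.44], [0, 2.69], [-3.02, 3.02]. Speed limits (rad/s): [2.22, 2.22, 2.79, 3.14, 3.14, 3.14].

### API

Orientations are given as [roll, pitch, yaw] about the fixed x, y, z axes, in that order (R = Rz(yaw) Ry(pitch) Rx(roll)).
In Python, from rig import sensors, grab_frame, camera_params, order gives the robot as it stands. The module is installed in compiled form; this text tells all that it offers.
- The arm moves only by the tool move_arm, never from a script. Its argument "motion" is a list of rows, each a list of 7 numbers: the turn, a rotation vector about the tool's x, y, z in rad, then the shift along the tool's x, y, z in m, then the finger opening in m, from 0 to 0.0854. A call has 1 to 8 rows; each row is the pose to reach, as a shift and turn from the pose commanded when the call began, along the tool's axes at that moment; what a row does not reach only later rows make up. A row lasts 1/8 s, in which the tool goes at most 62.5 mm and 10.7 degrees, less where a joint would pass 70% of its speed; a pose out of reach is approached as far as the arm can. A call with a gripper value outside its range is refused whole. The fingers move at their own pace and stop on an object; "grip_force" is the grip in N (left out, the last holds). Time passes only in rows, so rows that repeat a pose let the fingers close. It gives the time, the measured TCP pose, the force, the opening and the grip force at its end, in the units of the state.
- sensors.sense(): the state, without advancing time (a new reading comes with each control period).
- grab_frame(name): name is "scene" or "top" or "wrist"; returns (picture, depth): 480x640x3 uint8, red, green, blue; 480x640 float32, mm along the optical axis (not along the pixel's ray), 0 where there is no reading.
- camera_params(name): a dict with "camera_matrix" (3x3 intrinsics, pixels), "world_from_camera" (4x4, takes a point from camera to world coordinates). Camera axes: x right, y down, z forward; pixel columns grow to the right and rows downward; lengths in mm; the calibration is good to about 2 mm. A picture is of the moment at which its call begins: read the wrist's pose just before it. camera_params takes no time and is no camera call; for the wrist camera it gives the pose at the moment of the call.
- order.sign_off(): hands the job in; it is judged then, once.
The state is a dict: "clock": time; "qpos": joint angles; "qvel": joint speeds; "joint_efforts": joint torques, N m; "eef_pos": TCP position; "tcp_rot": TCP orientation; "contact_force": force on the tool from outside, world axes, zero at the start; "wrist_torque": the same for the moment, N m; "opening": opening from 0.0 (shut) to 1.0 (fully open); "grasp_force": force on a finger pad.
Only numpy, scipy, OpenCV 4.12 (cv2) and the standard library are available. Lean on these libraries where they do the work, as an engineer would, in place of code of your own. Each camera call takes 0.05 s, during which the arm holds its last target. There are 200 camera calls.

## Working session

There is one attempt and no reset: what is moved stays moved. The work goes in short steps, Python scripts to look and compute and a tool call to move; the robot and the scene stay as the last step left them, time stands still between calls to the robot, and variables do not carry over. Pictures are saved under pics/ and viewed, at most 12 in all, crops included, and the job is handed in when it is done.

Besides the shell and the picture viewer there is one more tool, called after "Request:" as name([rows], argument=value, ...), one row to a line, values as JSON. move_arm: Moves the arm, as the interface text tells. Its arguments: {"type":"object","properties":{"motion":{"type":"array","items":{"type":"array","items":{"type":"number"}}},"grip_force":{"type":"number"}},"required":["motion"]}

```bash
mkdir -p pics
cat > h.py <<'E'
import numpy as np, cv2
from rig import sensors, grab_frame, camera_params, order
def shot(n,f=None):
    p=camera_params(n); im,d=grab_frame(n)
    if f: cv2.imwrite('pics/'+f,im[:,:,::-1])
    K=np.array(p['camera_matrix']);T=np.array(p['world_from_camera'])
    v,u=np.mgrid[:480,:640]
    P=np.stack([(u-K[0,2])/K[0,0]*d,(v-K[1,2])/K[1,1]*d,d],-1)
    W=P@T[:3,:3].T+T[:3,3]; W[d==0]=np.nan
    return im,d,W,K,T
E
python3 - <<'E'
from h import *
print(sensors.sense())
for n in('top','scene'):
    im,d,W,K,T=shot(n,n+'0.png'); np.savez(n+'0.npz',im=im,d=d,W=W,K=K,T=T); print(n,K,T)
E
```

```text
{'clock': 0.0, 'qpos': array([-1.15542777e+00,  3.53643003e-01,  1.63415457e+00,  1.32291686e-05,
        1.15522490e+00, -2.36894333e-03]), 'qvel': array([ 1.13275654e-03,  4.26410828e-04, -1.62820906e-04, -1.76512816e-03,
        2.74961563e-04,  7.86341468e-05]), 'joint_efforts': array([-3.24545195e-03, -6.05259275e+01, -3.42070377e+01, -2.36107871e-04,
        9.23698826e-03, -3.94737299e-06]), 'eef_pos': array([ 253.37962193, -570.79181707,  230.55616513]), 'tcp_rot': array([-3.14016287e+00, -1.54826482e-05,  4.17732143e-01]), 'contact_force': array([ 0.32326402,  0.74754719, -0.295757  ]), 'wrist_torque': array([-0.02806213, -0.00289388, -0.03394394]), 'grasp_force': 0.0, 'opening': 1.0029474584928504}
top [[503.21171387   0.         315.27715861]
 [  0.         503.21171387 244.23145744]
 [  0.           0.           1.        ]] [[ 2.69770026e-03 -9.96824462e-01  7.95846387e-02  4.92708273e+02]
 [-9.99929693e-01 -1.76999667e-03  1.17250593e-02 -2.73060646e+00]
 [-1.15469614e-02 -7.96106740e-02 -9.96759153e-01  1.38121029e+03]
 [ 0.00000000e+00  0.00000000e+00  0.00000000e+00  1.00000000e+00]]
scene [[435.67481698   0.         313.27360729]
 [  0.         435.67481698 237.11909676]
 [  0.           0.           1.        ]] [[ 6.32070088e-01 -3.15532685e-01  7.07761633e-01 -2.58475510e+02]
 [-7.74871627e-01 -2.66589755e-01  5.73152566e-01 -6.80253982e+02]
 [ 7.83363203e-03 -9.10697001e-01 -4.13000735e-01  6.29937731e+02]
 [ 0.00000000e+00  0.00000000e+00  0.00000000e+00  1.00000000e+00]]
```

View pics/top0.png

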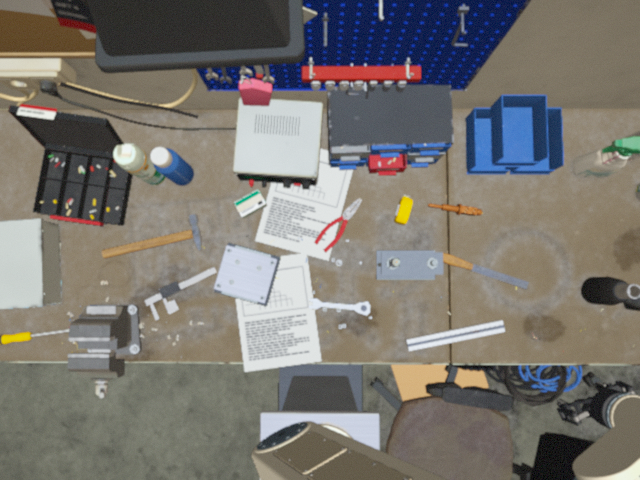

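View pics/scene0.png

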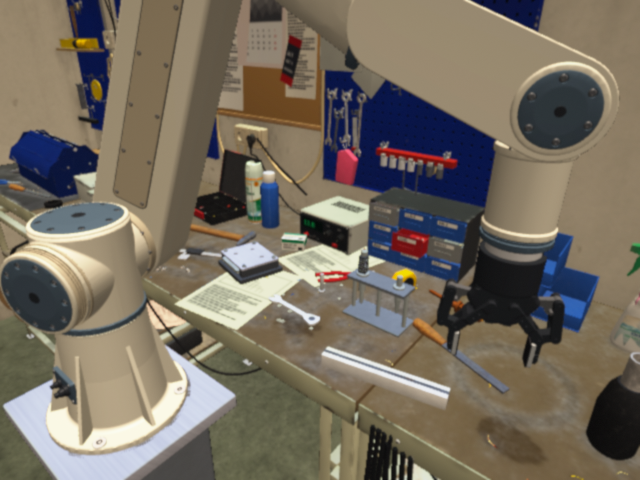

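The top view shows the stand at (410,264), with tools at (396,262) and (432,262). The jig is at (247,273) and a brown look-alike lies at (455,210). In the scene view the taller tool is at (363,258) and the shorter one at (399,283). I'll make one close crop to confirm the choice.

Run:
```python
from h import *
t=np.load('top0.npz');s=np.load('scene0.npz')
r=lambda im,a,b,c,d:cv2.resize(im[b:d,a:c],(400,300),interpolation=cv2.INTER_CUBIC)
A=r(t['im'],207,238,287,298);B=r(t['im'],370,232,450,292);C=r(s['im'],335,235,435,310);D=r(s['im'],205,225,305,300)
cv2.imwrite('pics/c1.png',np.vstack([np.hstack([A,B]),np.hstack([C,D])])[:,:,::-1])
W=t['W']
for (a,b,c,d,lo,hi) in [(207,238,287,310,40,50),(365,240,450,290,98,110),(365,240,450,290,120,200),(365,240,450,290,-5,15),(207,238,287,310,10,20)]:
    P=W[b:d,a:c].reshape(-1,3);P=P[(P[:,2]>lo)&(P[:,2]<hi)]
    if len(P)>5:print(lo,len(P),P.mean(0),cv2.minAreaRect(P[:,:2].astype(np.float32)))
```

```text
40 2113 [519.62470475 198.11539451  45.73781387] ((521.170654296875, 197.97341918945312), (140.7758026123047, 129.11131286621094), 74.69207000732422)
98 1146 [ 545.74550931 -234.04700896  104.66255122] ((546.24951171875, -232.82432556152344), (53.59345626831055, 157.11285400390625), 0.17713859677314758)
120 118 [ 546.4779202  -207.29174375  152.5088109 ] ((549.046875, -230.65951538085938), (20.395580291748047, 117.5934829711914), 2.5954463481903076)
-5 2605 [ 546.01962543 -225.4889405     1.06207301] ((548.1909790039062, -238.56851196289062), (134.697509765625, 232.5673828125), 0.15362204611301422)
10 259 [512.57838281 167.30017951  15.24691046] ((519.5986328125, 197.58404541015625), (149.18968200683594, 140.0089569091797), 74.49813842773438)
```

View pics/c1.png

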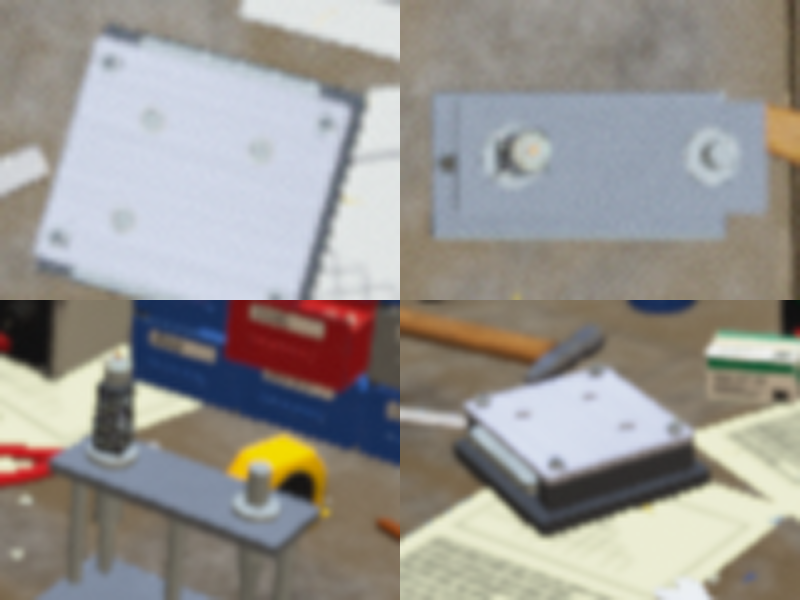

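The close crop settles it. The punch is the tall dark square-handled tool at top (396,262), and the round tool at (432,262) is the drift. The brown look-alike at (455,210) is not wanted. The L's corner hole is at top (238,262). Next I'll get the wrist camera geometry and plan the approach.

```bash
cat >> h.py <<'E'
from scipy.spatial.transform import Rotation as R
def rel(p,rpy,grip=None):
    "tool-frame rotvec and shift (m) from present pose to target"
    s=sensors.sense(); R0=R.from_euler('xyz',s['tcp_rot'])
    q=R0.inv()*R.from_euler('xyz',rpy)
    return np.round(q.as_rotvec(),4),np.round(R0.inv().apply(np.array(p)-s['eef_pos'])/1000,4)
E
python3 - <<'E'
from h import *
s=sensors.sense();p=camera_params('wrist');T=np.array(p['world_from_camera']);R0=R.from_euler('xyz',s['tcp_rot'])
print(p['camera_matrix']);print(R0.inv().apply(T[:3,3]-s['eef_pos']),R0.inv().as_matrix()@T[:3,:3])
t=np.load('top0.npz');K,T=t['K'],t['T']
def px(u,v,z):
    r=T[:3,:3]@np.array([(u-K[0,2])/K[0,0],(v-K[1,2])/K[1,1],1]);return T[:3,3]+r*(z-T[2,3])/r[2]
for u,v in((153,120),(260,150),(122,218)):print('hole',px(207+u/5,238+v/5,46))
print('punch pin',px(370+532/5-0,232+150/5,174),'flange',px(370+517/5,232+155/5,108),'drift',px(370+715/5,232+155/5,135))
for yaw in (0,np.pi/2,-np.pi/2): print(yaw,rel([500,-184,260],[np.pi,0,yaw]))
E
```

```text
[[406.9189051    0.         324.46827718]
 [  0.         406.9189051  232.87183451]
 [  0.           0.           1.        ]]
[ 7.60784806e+01  3.62611202e-02 -1.42029941e+02] [[-5.42820003e-04 -9.53574800e-01 -3.01155784e-01]
 [ 9.99999747e-01 -6.56030074e-04  2.74787619e-04]
 [-4.59597800e-04 -3.01155559e-01  9.53574915e-01]]
hole [551.54772872 219.42509493  46.        ]
hole [535.73425265 162.25454664  46.        ]
hole [499.52705788 235.11385504  46.        ]
punch pin [ 547.15695635 -373.94676271  174.        ] flange [ 547.59452898 -386.64672234  108.        ] drift [ 546.64542832 -475.81180128  135.        ]
0 (array([-1.300e-03,  3.000e-04,  4.178e-01]), array([ 0.3824, -0.2536, -0.0291]))
1.5707963267948966 (array([-1.100e-03, -7.000e-04, -1.153e+00]), array([ 0.3824, -0.2536, -0.0291]))
-1.5707963267948966 (array([-8.0000e-04,  1.3000e-03,  1.9886e+00]), array([ 0.3824, -0.2536, -0.0291]))
```

Run:
```python
from h import *
print(rel([546,-184,240],[np.pi,0,0]))
```

```text
(array([-1.300e-03,  3.000e-04,  4.178e-01]), array([ 0.4244, -0.2349, -0.0091]))
```

Request:
move_arm([
  [0,0,0.05,0.05,-0.028,-0.001,0.085],
  [0,0,0.1,0.106,-0.059,-0.002,0.085],
  [0,0,0.16,0.16,-0.088,-0.004,0.085],
  [0,0,0.22,0.213,-0.118,-0.005,0.085],
  [0,0,0.28,0.266,-0.147,-0.006,0.085],
  [0,0,0.34,0.32,-0.177,-0.007,0.085],
  [-0.001,0,0.4,0.373,-0.206,-0.009,0.085],
  [-0.0013,0,0.418,0.4244,-0.235,-0.009,0.085],
])

```text
clock: 1.1
eef_pos: [547.1, -182.4, 240.3]
tcp_rot: [3.14, -0.0, -0.001]
contact_force: [1.3, -0.5, 0.2]
opening: 0.995
grasp_force: 0.0
```

Run:
```python
from h import *
s=sensors.sense();print(s['eef_pos'],s['tcp_rot'],s['clock'])
im,d,W,K,T=shot('wrist','w1.png'); np.savez('w1.npz',im=im,d=d,W=W,K=K,T=T)
P=W.reshape(-1,3);P=P[np.linalg.norm(P[:,:2]-[546,-184],axis=1)<25]
for lo,hi in((140,156),(158,171),(171,180),(107,115)):
    Q=P[(P[:,2]>lo)&(P[:,2]<hi)]
    if len(Q)>4:print(lo,len(Q),np.median(Q,0),Q.min(0),Q.max(0),cv2.minAreaRect(Q[:,:2].astype(np.float32)))
```

```text
[ 547.10931483 -182.44566907  240.29398869] [ 3.14021118e+00 -3.85411655e-04 -1.21683280e-03] 1.1
140 418 [ 557.07799439 -183.3989751   153.40049154] [ 537.76428355 -194.25659887  140.00194437] [ 558.97406186 -173.05896094  155.99680147] ((548.1995849609375, -183.96591186523438), (20.21245574951172, 20.23793601989746), 5.259523868560791)
158 470 [ 552.66223778 -183.86457512  169.04761349] [ 538.72667134 -192.8279082   158.06994385] [ 556.75546174 -175.35121325  170.99781335] ((547.8540649414062, -183.87686157226562), (17.19940757751465, 17.791271209716797), 77.5971450805664)
171 375 [ 548.60071606 -183.85001488  172.11520498] [ 541.37957074 -190.45181836  171.00482034] [ 555.45635485 -176.69696614  176.45947956] ((547.965576171875, -184.01268005371094), (13.796629905700684, 13.24864673614502), 63.341766357421875)
107 547 [ 557.30563381 -184.86875052  110.26553805] [ 538.61137853 -199.58535139  107.01356384] [ 563.7031003  -168.24694267  114.70898001] ((551.25244140625, -183.97470092773438), (31.417314529418945, 24.857791900634766), 89.00660705566406)
```

View pics/w1.png

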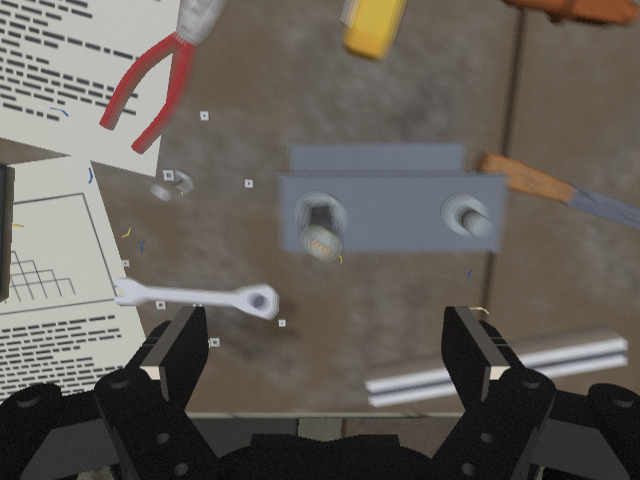

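The wrist view shows the square-handled punch at (320,232) and the drift at (470,217). I'll fit the handle's yaw from a settled picture.

Run:
```python
from h import *
for k in range(2):
    im,d,W,K,T=shot('wrist')
    s=sensors.sense()
    P=W.reshape(-1,3);P=P[np.linalg.norm(P[:,:2]-[548,-184],axis=1)<25]
    Q=P[(P[:,2]>116)&(P[:,2]<155)&(P[:,0]>550)]
    m=abs(Q[:,1]+184)<8; a=np.linalg.lstsq(np.c_[Q[m,1],Q[m,2]-135,np.ones(m.sum())],Q[m,0],rcond=None)[0]
    r=Q[m,0]-np.c_[Q[m,1],Q[m,2]-135,np.ones(m.sum())]@a
    print(m.sum(),a,a@[-184,0,1],r.std())
    H=P[(P[:,2]>118)&(P[:,2]<156)];print(len(H),H.min(0),H.max(0),cv2.minAreaRect(H[:,:2].astype(np.float32)))
    C=P[P[:,2]>171];print('cap',np.median(C,0),cv2.minEnclosingCircle(C[:,:2].astype(np.float32)))
print(s['eef_pos'],s['tcp_rot'],rel([548,-184,115.5],[np.pi,0,0]))
# front face in w1 also stand edge yaw
P=W.reshape(-1,3);S=P[(P[:,2]>102)&(P[:,2]<106.5)&(abs(P[:,0]-546)<60)&(abs(P[:,1]+234)<100)];print('stand',cv2.minAreaRect(S[:,:2].astype(np.float32)))
```

```text
445 [-8.16748839e-02 -6.75095037e-03  5.42712133e+02] 557.7403115364095 0.33896216160408255
707 [ 537.92907089 -194.13821069  118.26398153] [ 558.89629829 -173.00874712  155.99977869] ((548.4527587890625, -183.85394287109375), (19.68088150024414, 20.352048873901367), 4.842764854431152)
cap [ 560.53089766 -181.88943263  320.14307203] ((561.54345703125, -182.3712615966797), 20.80088996887207)
444 [-7.98870915e-02 -7.73950890e-03  5.43058570e+02] 557.757794542561 0.3844899809210715
718 [ 537.94427514 -194.68090591  118.02930514] [ 558.98021325 -172.94721663  155.99996359] ((548.3182373046875, -183.88587951660156), (19.85002899169922, 20.36314582824707), 5.067483901977539)
cap [ 558.73049867 -182.7861398   319.79695562] ((560.1585693359375, -182.11151123046875), 21.510189056396484)
[ 547.24349177 -181.8908157   239.86048689] [3.14073102e+00 1.45094516e-04 3.83045777e-03] (array([0.0009, 0.0001, 0.0038]), array([0.0008, 0.002 , 0.1244]))
stand ((547.7836303710938, -234.24139404296875), (56.80644607543945, 156.72157287597656), 0.23205897212028503)
```

Request:
move_arm([
  [0,0,-0.077,0.001,0.002,0.03,0.085],
  [0,0,-0.077,0.001,0.002,0.06,0.085],
  [0,0,-0.077,0.001,0.002,0.085,0.085],
  [0,0,-0.077,0.001,0.002,0.105,0.085],
  [0,0,-0.077,0.001,0.002,0.105,0.085],
])

```text
clock: 1.88
eef_pos: [545.2, -187.0, 133.7]
tcp_rot: [3.142, 0.003, 0.076]
contact_force: [0.2, 0.3, 0.8]
opening: 0.995
grasp_force: 0.0
```

Run:
```python
from h import *
s0=sensors.sense()
im,d,W,K,T=shot('wrist','w2.png')
s=sensors.sense();print(s0['eef_pos'],s0['tcp_rot'],s['eef_pos'],s['tcp_rot'],s['contact_force'])
P=W.reshape(-1,3);P=P[(np.linalg.norm(P[:,:2]-[548,-184],axis=1)<22)]
H=P[(P[:,2]>116)&(P[:,2]<156)];print(len(H),H.min(0),H.max(0),cv2.minAreaRect(H[:,:2].astype(np.float32)))
F=P[(P[:,2]>106.5)&(P[:,2]<114)];print('flange',np.median(F,0))
print(rel([548,-184,115.5],[np.pi,0,0.081]))
```

```text
[ 545.22370264 -186.96841536  133.72100239] [3.1415491  0.00339866 0.0758532 ] [ 546.1595154  -187.10395913  134.90410426] [3.14081562e+00 1.53423755e-03 7.58771565e-02] [ 1.32187181 -0.32981754 -0.32881327]
2955 [ 539.71235255 -194.49563657  116.07634609] [ 559.07416608 -172.93831332  155.99805496] ((548.7191772460938, -183.6500244140625), (19.498218536376953, 20.39604377746582), 4.185367584228516)
flange [ 557.38293335 -184.28414137  110.2079212 ]
(array([ 0.0008,  0.0015, -0.0051]), array([ 0.0021, -0.003 ,  0.0194]))
```

View pics/w2.png

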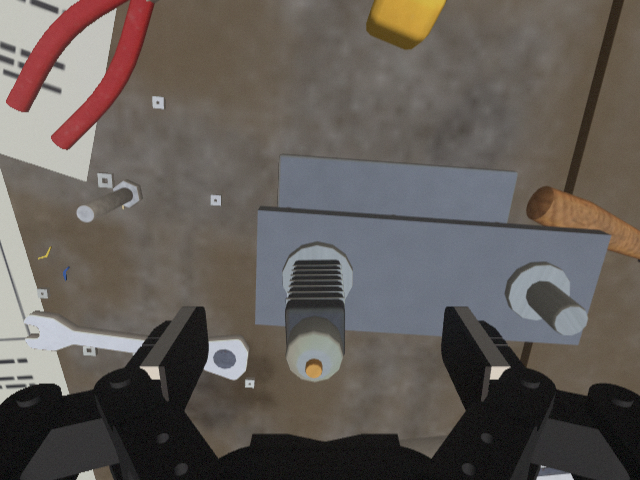

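The wrist view shows the handle centred between the fingers at (317,300), with its flats square to them. I'll descend and grip.

Request:
move_arm([
  [0,0,-0.005,0.002,-0.003,0.01,0.085],
  [0,0,-0.005,0.002,-0.003,0.02,0.085],
  [0,0,-0.005,0.002,-0.003,0.02,0.06],
  [0,0,-0.005,0.002,-0.003,0.02,0.03],
  [0,0,-0.005,0.002,-0.003,0.02,0.01],
  [0,0,-0.005,0.002,-0.003,0.02,0.01],
  [0,0,-0.005,0.002,-0.003,0.02,0.01],
  [0,0,-0.005,0.002,-0.003,0.02,0.01],
], grip_force=80)

```text
clock: 2.92
eef_pos: [549.3, -183.4, 115.7]
tcp_rot: [3.14, -0.001, 0.082]
contact_force: [-1.5, -0.2, 5.5]
opening: 0.22
grasp_force: 78.5
```

Request:
move_arm([
  [0,0,0,0,0,-0.005,0.01],
  [0,0,0,0,0,-0.02,0.01],
  [0,0,0,0,0,-0.045,0.01],
  [0,0,0,0,0,-0.075,0.01],
  [0,0,0,0,0,-0.1,0.01],
  [0,0,0,0,0,-0.115,0.01],
  [0,0,0,0,0,-0.115,0.01],
  [0,0,0,0,0,-0.115,0.01],
])

```text
clock: 3.92
eef_pos: [548.3, -182.9, 229.4]
tcp_rot: [3.141, 0.001, 0.082]
contact_force: [0.2, 0.7, -2.0]
opening: 0.221
grasp_force: 78.1
```

Run:
```python
from h import *
for i in range(3):
    s=sensors.sense();print(s['eef_pos'],s['tcp_rot'],s['contact_force'],s['opening'])
    im,d,W,K,T=shot('wrist','w3.png')
print(rel([551.5,219.4,230],[np.pi,0,0.081]))
```

```text
[ 548.30390099 -182.92062901  229.36747711] [3.14090970e+00 1.19376124e-03 8.18107246e-02] [ 0.24484574  0.72818262 -2.00638033] 0.22088716790733
[ 548.19925473 -182.91519981  229.11272895] [3.14108289e+00 1.66657832e-03 8.17380370e-02] [ 1.03280186  0.1774838  -3.42111285] 0.22594704049249661
[ 548.25934524 -182.90551063  229.11495223] [3.14112212e+00 1.66135214e-03 8.18011512e-02] [-0.46593947 -0.91727623 -2.48836762] 0.22404110563808396
(array([0.0006, 0.0015, 0.0008]), array([ 0.036 , -0.4007, -0.0011]))
```

View pics/w3.png

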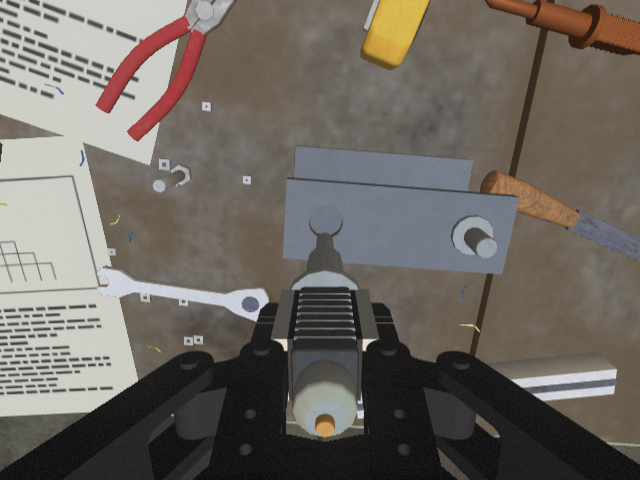

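The punch is held upright. Its nose is at (325,245) and the empty stand hole at (325,220). Now I'll carry it over to the jig.

Request:
move_arm([
  [0,0,0,0.002,-0.025,0,0.01],
  [0,0,0,0.007,-0.075,0,0.01],
  [0,0,0,0.012,-0.135,0,0.01],
  [0,0,0,0.017,-0.195,0,0.01],
  [0,0,0,0.022,-0.255,0,0.01],
  [0,0,0,0.028,-0.315,0.01,0.01],
  [0,0,0,0.033,-0.37,0.02,0.01],
  [0,0,0,0.036,-0.4,0.03,0.01],
])

```text
clock: 5.08
eef_pos: [551.6, 221.1, 198.8]
tcp_rot: [3.14, 0.001, 0.084]
contact_force: [0.4, 0.3, -2.7]
opening: 0.22
grasp_force: 78.6
```

Request:
move_arm([
  [0,0,0,0,0,0,0.01],
  [0,0,0,0,0,0,0.01],
])

```text
clock: 5.32
eef_pos: [551.8, 217.9, 199.3]
tcp_rot: [3.14, 0.001, 0.082]
contact_force: [-1.2, -0.4, -2.2]
opening: 0.222
grasp_force: 78.7
```

Run:
```python
from h import *
s=sensors.sense();print(s['eef_pos'],s['tcp_rot'],s['contact_force'],s['clock'])
im,d,W,K,T=shot('wrist'); np.savez('w4.npz',im=im,d=d,W=W,K=K,T=T)
cv2.imwrite('pics/w4.png',cv2.resize(im[60:360,120:520],(800,600),interpolation=cv2.INTER_CUBIC)[:,:,::-1])
R0=R.from_euler('xyz',s['tcp_rot']);r=T[:3,:3]@[0,0,1]
tip=s['eef_pos']+R0.apply([0,0,95.7]);c=T[:3,:3].T@(tip-T[:3,3]);print('expected tip',tip,(K@c/c[2])[:2])
```

```text
[551.83990438 217.9196897  199.32158273] [3.13962259e+00 8.34629822e-04 8.21469517e-02] [-1.2063274  -0.3772184  -2.19656861] 5.325
expected tip [551.77576995 217.7252368  103.62180178] [323.82898807 234.59003427]
```

View pics/w4.png

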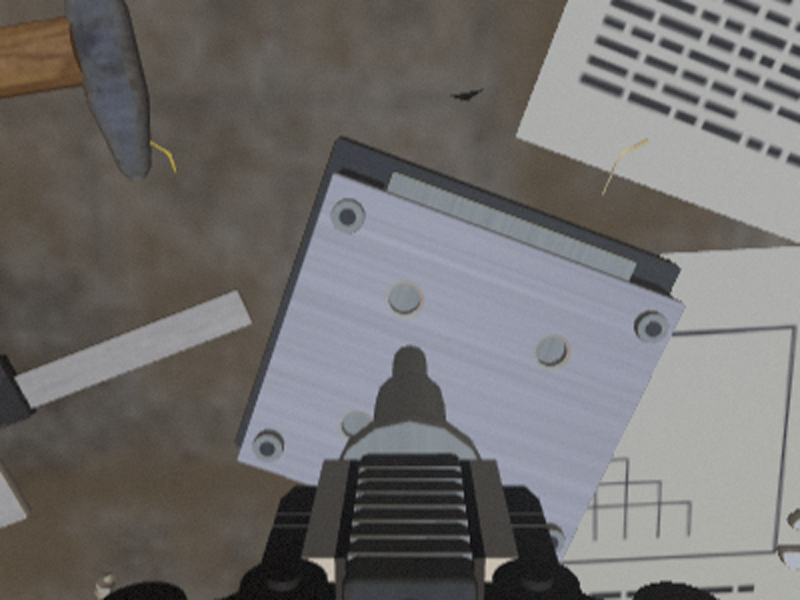

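The crop shows the nose tip at (410,350) and the corner hole at (405,297), which are about (325,235) and (322.5,208.5) in the full frame. I'll measure both accurately.

```bash
cat >> h.py <<'E'
def px(K,T,u,v,z):
    r=T[:3,:3]@np.array([(u-K[0,2])/K[0,0],(v-K[1,2])/K[1,1],1]);return T[:3,3]+r*(z-T[2,3])/r[2]
def hole(im,K,T,W,guess=(322,208),z=46):
    # rectify the template plane to 0.1 mm/px around the guess, threshold saturation-free difference from plate tint
    c=px(K,T,*guess,z)
    g=np.mgrid[-20:20:.2,-20:20:.2]; X=np.stack([c[0]+g[0],c[1]+g[1],np.full(g[0].shape,z)],-1)
    q=(X-T[:3,3])@T[:3,:3]; q=q/q[...,2:]@K.T
    m=q.astype(np.float32); return c,cv2.remap(im,m[...,0],m[...,1],cv2.INTER_CUBIC)
E
python3 - <<'E'
from h import *
f=np.load('w4.npz');im,W,K,T=f['im'],f['W'],f['K'],f['T']
P=W[190:230,270:380].reshape(-1,3);P=P[(P[:,2]>35)&(P[:,2]<55)];print('plate z',np.median(P[:,2]),P[:,2].std())
c,a=hole(im,K,T,W);print(c)
b=(a[...,2].astype(float)-a[...,0]); b=cv2.GaussianBlur(b,(0,0),3);print('tint range',b.min(),b.max(),np.median(b))
a2,_,_,K2,T2=[f[k] for k in('im','d','W','K','T')]
outs=[cv2.resize(a,(500,500))]
bb=np.clip((b-b.min())/(b.max()-b.min())*255,0,255).astype(np.uint8)
outs.append(cv2.cvtColor(cv2.resize(bb,(300,300)),cv2.COLOR_GRAY2BGR))
o=np.zeros((500,800,3),np.uint8);o[:,:500]=outs[0];o[:300,500:]=outs[1];cv2.imwrite('pics/w4r.png',o[:,:,::-1])
th,m=cv2.threshold(bb,0,255,cv2.THRESH_BINARY_INV+cv2.THRESH_OTSU)
for ct in cv2.findContours(m,cv2.RETR_EXTERNAL,cv2.CHAIN_APPROX_NONE)[0]:
    if cv2.contourArea(ct)>300:
        (x,y),r=cv2.minEnclosingCircle(ct);M=cv2.moments(ct);mx,my=M['m10']/M['m00'],M['m01']/M['m00']
        print('area',cv2.contourArea(ct)*.04,'circ',c[:2]+[-20+y*.2,-20+x*.2],r*.2,'cent',c[:2]+[-20+my*.2,-20+mx*.2])
print('tip xy at z103.6:',px(K,T,325,235,103.6))
E
```

```text
plate z 45.29050786366372 0.9117852978663767
[554.00578187 219.22929527  46.        ]
tint range -7.022739540096896 21.412503800499273 19.508218480566402
area 179.14000000000001 circ [552.86962922 219.04143669] 7.778685760498047 cent [552.93626454 219.03907533]
tip xy at z103.6: [551.56345786 216.9869575  103.6       ]
```

View pics/w4r.png

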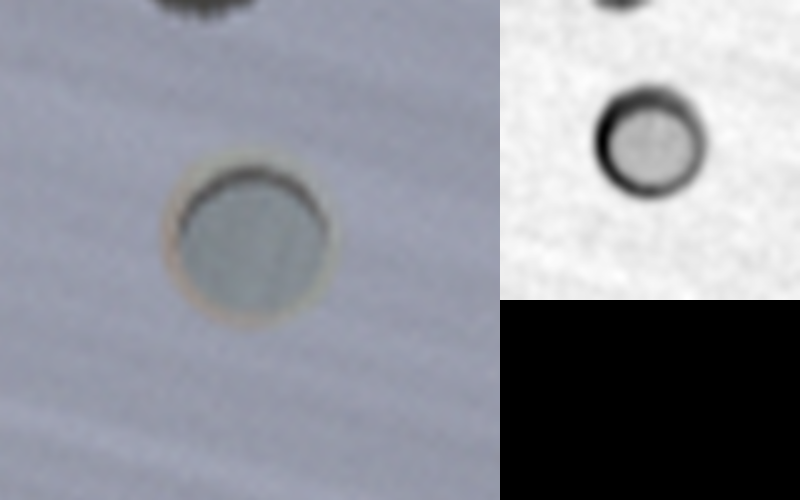

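```bash
cat >> h.py <<'E'
def nose(im,rows):
    g=cv2.GaussianBlur(cv2.cvtColor(im,cv2.COLOR_RGB2GRAY).astype(float),(0,0),1);out=[]
    for r in rows:
        w=np.gradient(g[r,295:360]);l=w[:30].argmin();k=30+w[30:].argmax()
        out.append((r,l+295,k+295,(l+k)/2+295))
    return out
E
python3 - <<'E'
from h import *
f=np.load('w4.npz');im,K,T=f['im'],f['K'],f['T']
for o in nose(im,range(238,248)):print(o)
g=cv2.cvtColor(im,cv2.COLOR_RGB2GRAY);print(g[222:246,325],g[222:246,324])
print(rel([0,0,0],[np.pi,0,.081])[0])
E
```

```text
(238, np.int64(317), np.int64(332), np.float64(324.5))
(239, np.int64(316), np.int64(332), np.float64(324.0))
(240, np.int64(316), np.int64(333), np.float64(324.5))
(241, np.int64(316), np.int64(333), np.float64(324.5))
(242, np.int64(316), np.int64(333), np.float64(324.5))
(243, np.int64(316), np.int64(333), np.float64(324.5))
(244, np.int64(316), np.int64(333), np.float64(324.5))
(245, np.int64(316), np.int64(333), np.float64(324.5))
(246, np.int64(316), np.int64(333), np.float64(324.5))
(247, np.int64(316), np.int64(333), np.float64(324.5))
[157 152 150 155 154 153 152 152 152 154 118  76  64  63  63  67  67  68
  68  66  69  66  67  64] [154 153 153 153 154 151 153 153 153 155 128  87  63  64  65  67  63  66
  65  67  66  65  69  63]
[0.0017 0.0003 0.0003]
```

```bash
cat >> h.py <<'E'
def sil(K,T,s,tip,up):
    "topmost row and mean column of the nose silhouette for tip position; up = unit axis"
    a=np.linspace(0,2*np.pi,73);pts=[]
    e=np.cross(up,[0,1,0]);e/=np.linalg.norm(e);f=np.cross(up,e)
    for h,r in((0,1.5),(6,5),(25,5)): pts+=[tip+up*h+r*(np.cos(t)*e+np.sin(t)*f) for t in a]
    c=(np.array(pts)-T[:3,3])@T[:3,:3];q=(c/c[:,2:])@K.T
    m=q[146:];return q[:,1].min(),(m[:,0].min()+m[:,0].max())/2
E
python3 - <<'E'
from h import *
f=np.load('w4.npz');K,T=f['K'],f['T']
up=np.array([0,0,1.])
for z in (103.6,102):
  for x in (549,550,551,551.8,553):
    print(z,x,sil(K,T,None,np.array([x,217.,z]),up), sil(K,T,None,np.array([x,218.,z]),up)[1])
E
```

```text
103.6 549 (np.float64(234.18497207223407), np.float64(324.75957990516144)) 322.97005521143916
103.6 550 (np.float64(232.59506521737765), np.float64(324.906502709224)) 323.11461848505843
103.6 551 (np.float64(231.00121903610824), np.float64(325.0538162851561)) 323.2595663004736
103.6 551.8 (np.float64(229.7232959277267), np.float64(325.17194955041765)) 323.3758024550706
103.6 553 (np.float64(227.80164998584272), np.float64(325.3496220052954)) 323.5506217104032
102 549 (np.float64(233.37406702562242), np.float64(324.75101849055363)) 322.9734572149192
102 550 (np.float64(231.79308284384405), np.float64(324.89694652375596)) 323.11705718083647
102 551 (np.float64(230.20820591387934), np.float64(325.04326008154425)) 323.26103656554284
102 551.8 (np.float64(228.93749192016475), np.float64(325.16058953322124)) 323.3764942664228
102 553 (np.float64(227.0267161583705), np.float64(325.33704989812804)) 323.5501396222433
```

Request:
move_arm([
  [0.0017,0,0,0.0028,-0.0014,0.01,0.01],
  [0.0017,0,0,0.0028,-0.0014,0.025,0.01],
  [0.0017,0,0,0.0028,-0.0014,0.036,0.01],
  [0.0017,0,0,0.0028,-0.0014,0.036,0.01],
  [0.0017,0,0,0.0028,-0.0014,0.036,0.01],
])

```text
clock: 6.0
eef_pos: [554.9, 220.0, 163.8]
tcp_rot: [-3.141, -0.0, 0.082]
contact_force: [0.1, -0.3, -1.6]
opening: 0.224
grasp_force: 78.8
```

```bash
cat > m.py <<'E'
from h import *
im,d,W,K,T=shot('wrist')
s=sensors.sense();print(s['eef_pos'],s['tcp_rot'],s['contact_force'],s['clock'])
tip=s['eef_pos']-[1.6,0.5,95.7];c=T[:3,:3].T@(tip-T[:3,3]);print('tip guess',tip,(K@c/c[2])[:2])
h0=np.array([552.9,219.05,46]);c=T[:3,:3].T@(h0-T[:3,3]);print('hole exp px',(K@c/c[2])[:2])
g=cv2.cvtColor(im,cv2.COLOR_RGB2GRAY);print(g[195:240,324]);o=nose(im,range(240,250));print(np.mean([r[3] for r in o]),o[0])
c,a=hole(im,K,T,W,(K@c/c[2])[:2]);
print('hole c',c);np.savez('w5.npz',im=im,K=K,T=T)
cv2.imwrite('pics/w5.png',np.hstack([cv2.resize(im[170:270,270:380],(440,400),interpolation=cv2.INTER_CUBIC),cv2.resize(a,(360,400))])[:,:,::-1])
E
python3 m.py
```

```text
[555.07740636 220.12156168 164.07114902] [-3.14102096e+00 -6.63459879e-04  8.17950334e-02] [ 0.35073441  0.63931887 -2.39248357] 6.05
tip guess [553.47740636 219.62156168  68.37114902] [324.36371055 237.00568579]
hole exp px [325.15843608 227.47513866]
[153 158 165 165 164 159 158 153 156 154 158 157 156 156 153 157 158 160
 157 158 156 154 157 147 138 138 141 140 141 142 142 139 138 136 137 136
 137 115  78  65  62  64  63  65  64]
324.45 (240, np.int64(316), np.int64(333), np.float64(324.5))
hole c [552.9  219.05  46.  ]
```

View pics/w5.png

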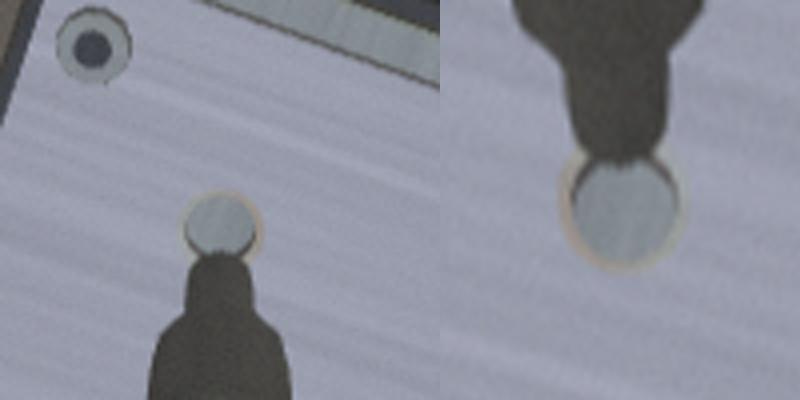

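Run:
```python
from h import *
f=np.load('w5.npz');im,K,T=f['im'],f['K'],f['T']
up=np.array([0,0,1.])
# hole fit: tint edge points on outer chamfer
c,a=hole(im,K,T,None,(325.2,227.5))
b=cv2.GaussianBlur(a[...,2].astype(float)-a[...,0],(0,0),2)
bb=np.clip((b+10)/32*255,0,255).astype(np.uint8);m=(b<14).astype(np.uint8)
ct=max(cv2.findContours(m,cv2.RETR_EXTERNAL,cv2.CHAIN_APPROX_NONE)[0],key=cv2.contourArea)[:,0,:]
p=np.c_[c[0]-20+ct[:,1]*.2,c[1]-20+ct[:,0]*.2]
from scipy.optimize import least_squares
for lim in (0,1.5,3):
    q=p[(p[:,0]>552.9-2+lim)]
    r=least_squares(lambda v:np.hypot(q[:,0]-v[0],q[:,1]-v[1])-v[2],[552.9,219,7.5],loss='soft_l1');print(lim,len(q),r.x,r.cost)
for z in (67,68.4):
  for x in (551,552,553):print(z,x,sil(K,T,None,np.array([x,219.,z]),up),sil(K,T,None,np.array([x,220.,z]),up)[1])
```

```text
0 128 [552.98705032 219.276548     7.53946824] 0.37438954394749646
1.5 114 [552.97813102 219.28914013   7.54669296] 0.31258129055420913
3 98 [552.91198974 219.28223324   7.59942708] 0.25638478010369314
67 551 (np.float64(235.47475853634432), np.float64(325.09789077875286)) 323.31927972287565
67 552 (np.float64(233.8950933834742), np.float64(325.24368281712634)) 323.4627455138369
67 553 (np.float64(232.31154696347727), np.float64(325.3898592395336)) 323.60658959612965
68.4 551 (np.float64(236.19333066993178), np.float64(325.1014230354399)) 323.31233657983313
68.4 552 (np.float64(234.60587360868718), np.float64(325.24807949761833)) 323.4566392941997
68.4 553 (np.float64(233.01449468070575), np.float64(325.3951249061071)) 323.60132475374405
```

Request:
move_arm([
  [0,0,0,-0.0003,0.0002,0.006,0.01],
  [0,0,0,-0.0003,0.0002,0.013,0.01],
  [0,0,0,-0.0003,0.0002,0.018,0.01],
  [0,0,0,-0.0003,0.0002,0.021,0.01],
  [0,0,0,-0.0003,0.0002,0.024,0.01],
  [0,0,0,-0.0003,0.0002,0.024,0.01],
])

```text
clock: 6.8
eef_pos: [554.4, 219.8, 139.6]
tcp_rot: [-3.141, 0.0, 0.082]
contact_force: [-0.1, -0.3, -1.4]
opening: 0.221
grasp_force: 78.8
```

Request:
move_arm([
  [0,0,0,0,0,0.001,0.01],
  [0,0,0,0,0,0.002,0.01],
  [0,0,0,0,0,0.003,0.01],
  [0,0,0,0,0,0.003,0.01],
])

```text
clock: 7.3
eef_pos: [554.5, 219.8, 136.7]
tcp_rot: [-3.141, -0.0, 0.082]
contact_force: [0.1, -0.0, -3.0]
opening: 0.226
grasp_force: 78.8
```

Request:
move_arm([
  [0,0,0,0,0,0.001,0.01],
  [0,0,0,0,0,0.002,0.01],
  [0,0,0,0,0,0.002,0.01],
])

```text
clock: 7.68
eef_pos: [554.4, 219.8, 134.7]
tcp_rot: [-3.141, 0.0, 0.082]
contact_force: [-0.4, 0.9, -1.6]
opening: 0.226
grasp_force: 78.8
```

```bash
python3 m.py | head -1
python3 - <<'E'
from h import *
im=np.load('w5.npz')['im']
cv2.imwrite('pics/w6.png',cv2.resize(im[190:290,270:380],(660,600),interpolation=cv2.INTER_CUBIC)[:,:,::-1])
E
```

```text
[554.50648695 219.77367836 134.72913147] [-3.14120223e+00 -7.61726083e-05  8.17912793e-02] [-0.68372522 -0.18389665 -2.84635365] 7.725
```

View pics/w6.png

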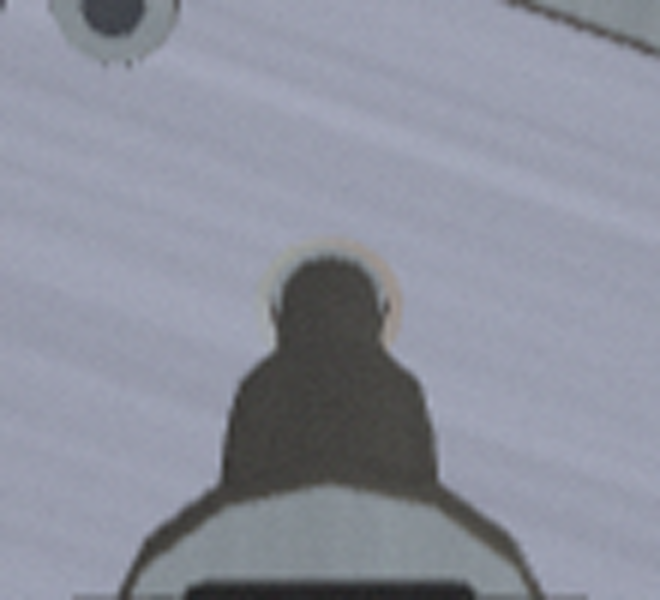

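The nose is centred in the mouth of the corner hole: both have their mid-column at 333 in the crop, with even gaps. I'll press down slowly while watching the force.

Request:
move_arm([
  [0,0,0,0,0,0.001,0.01],
  [0,0,0,0,0,0.002,0.01],
  [0,0,0,0,0,0.003,0.01],
  [0,0,0,0,0,0.003,0.01],
])

```text
clock: 8.22
eef_pos: [554.5, 219.8, 131.7]
tcp_rot: [-3.141, -0.0, 0.082]
contact_force: [0.0, -0.4, -1.8]
opening: 0.222
grasp_force: 78.8
```

Request:
move_arm([
  [0,0,0,0,0,0.001,0.01],
  [0,0,0,0,0,0.002,0.01],
  [0,0,0,0,0,0.002,0.01],
])

```text
clock: 8.6
eef_pos: [554.6, 219.9, 130.0]
tcp_rot: [-3.141, -0.0, 0.082]
contact_force: [-0.7, -0.2, -0.1]
opening: 0.227
grasp_force: 79.1
```

Request:
move_arm([
  [0,0,0,0,0,0.001,0.01],
  [0,0,0,0,0,0.001,0.01],
])

```text
clock: 8.85
eef_pos: [554.7, 219.9, 129.0]
tcp_rot: [-3.141, -0.001, 0.082]
contact_force: [-1.1, 0.2, 1.5]
opening: 0.223
grasp_force: 79.3
```

Request:
move_arm([
  [0,0,0,0,0,0.001,0.01],
  [0,0,0,0,0,0.001,0.01],
])

```text
clock: 9.1
eef_pos: [554.7, 219.9, 128.0]
tcp_rot: [-3.141, -0.001, 0.082]
contact_force: [-0.4, 0.1, 4.6]
opening: 0.222
grasp_force: 79.5
```

Request:
move_arm([
  [0,0,0,0,0,0.001,0.01],
  [0,0,0,0,0,0.001,0.01],
])

```text
clock: 9.35
eef_pos: [554.7, 219.9, 127.0]
tcp_rot: [-3.141, -0.001, 0.082]
contact_force: [-0.6, -0.1, 4.4]
opening: 0.223
grasp_force: 79.7
```

Request:
move_arm([
  [0,0,0,0,0,0.0007,0.01],
  [0,0,0,0,0,0.0007,0.01],
])

```text
clock: 9.6
eef_pos: [554.8, 219.9, 126.4]
tcp_rot: [-3.141, -0.001, 0.082]
contact_force: [0.8, 0.4, 6.3]
opening: 0.219
grasp_force: 79.9
```

Request:
move_arm([
  [0,0,0,0,0,0.0005,0.01],
  [0,0,0,0,0,0.0005,0.01],
])

```text
clock: 9.85
eef_pos: [554.8, 220.0, 126.0]
tcp_rot: [-3.141, -0.001, 0.082]
contact_force: [-0.9, 0.0, 7.1]
opening: 0.22
grasp_force: 80.0
```

Run:
```python
from h import *
print(sensors.sense()['contact_force'])
F=[]
for i in range(4): shot('wrist'); F.append(sensors.sense()['contact_force'][2])
print(F,np.mean(F),sensors.sense()['eef_pos'])
```

```text
[-0.94630648  0.04088306  7.05808705]
[np.float64(6.918584550248909), np.float64(6.377368975918387), np.float64(7.169795360990947), np.float64(6.965503433781159)] 6.85781308023485 [554.8129276  219.92135494 126.02322174]
```

Request:
move_arm([
  [0,0,0,0,0,0.0005,0.01],
  [0,0,0,0,0,0.0005,0.01],
])

```text
clock: 10.3
eef_pos: [554.9, 219.9, 125.6]
tcp_rot: [-3.141, -0.001, 0.082]
contact_force: [-1.4, -0.7, 7.5]
opening: 0.22
grasp_force: 80.1
```

Request:
move_arm([
  [0,0,0,0,0,0.0004,0.01],
  [0,0,0,0,0,0.0004,0.01],
])

```text
clock: 10.55
eef_pos: [554.7, 219.9, 124.9]
tcp_rot: [-3.141, -0.001, 0.082]
contact_force: [0.6, 0.4, 6.5]
opening: 0.222
grasp_force: 79.8
```

```bash
cat > fz.py <<'E'
from h import *
F=[]
for i in range(4): im,d,W,K,T=shot('wrist'); F.append(sensors.sense()['contact_force'])
print(np.mean(F,0),np.array(F)[:,2],sensors.sense()['eef_pos'])
# pin: orange pixels in cap area
hsv=cv2.cvtColor(im,cv2.COLOR_RGB2HSV);m=cv2.inRange(hsv,(8,110,90),(25,255,255));m[:380]=0;m[:,:290]=0;m[:,360:]=0
v,u=np.nonzero(m);print('pin px',len(v),u.mean(),v.mean(),v.min(),v.max())
E
python3 fz.py
python3 - <<'E'
from h import *
im=cv2.imread('pics/w3.png')[:,:,::-1].copy()
hsv=cv2.cvtColor(im,cv2.COLOR_RGB2HSV);m=cv2.inRange(hsv,(8,110,90),(25,255,255));m[:380]=0;m[:,:290]=0;m[:,360:]=0
v,u=np.nonzero(m);print('ref pin px',len(v),u.mean(),v.mean(),v.min(),v.max())
f=np.load('w5.npz')['im'];hsv=cv2.cvtColor(f,cv2.COLOR_RGB2HSV);m=cv2.inRange(hsv,(8,110,90),(25,255,255));m[:380]=0;m[:,:290]=0;m[:,360:]=0
v,u=np.nonzero(m);print('ref2 pin px',len(v),u.mean(),v.mean(),v.min(),v.max())
E
```

```text
[-0.53780751 -0.51560713  5.40264143] [5.18508116 5.62410267 5.23089878 5.57048312] [554.72407991 219.92216042 124.91971137]
pin px 299 326.0769230769231 431.53846153846155 414 441
ref pin px 345 324.6289855072464 425.0550724637681 414 436
ref2 pin px 273 325.2637362637363 426.8534798534798 414 436
```

The force dropped from 7.5 to 5.4 N and the trip pin stands higher (lower edge at row 441, was 436), so it has snapped. I'll lift straight out.

Request:
move_arm([
  [0,0,0,0,0,-0.003,0.01],
  [0,0,0,0,0,-0.01,0.01],
  [0,0,0,0,0,-0.02,0.01],
  [0,0,0,0,0,-0.035,0.01],
  [0,0,0,0,0,-0.06,0.01],
  [0,0,0,0,0,-0.085,0.01],
  [0,0,0,0,0,-0.103,0.01],
  [0,0,0,0,0,-0.103,0.01],
])

```text
clock: 11.75
eef_pos: [555.3, 220.1, 229.4]
tcp_rot: [-3.14, -0.003, 0.082]
contact_force: [0.2, 1.1, -2.8]
opening: 0.222
grasp_force: 79.1
```

```bash
python3 fz.py
python3 - <<'E'
from h import *
print(rel([548.2,-182.9,229],[np.pi,0,0.0818]))
E
```

```text
[ 0.0084049   0.56319402 -2.68500535] [-3.45144932 -2.94462369 -1.83072664 -2.51322176] [553.85746771 219.51736798 226.57398491]
pin px 264 325.1628787878788 427.0265151515151 414 436
(array([ 0.0001,  0.0016, -0.    ]), array([-0.0385,  0.4006, -0.0023]))
```

The pin is back at row 436. Now I'll carry the punch back over its stand hole.

Request:
move_arm([
  [0,0,0,-0.002,0.025,-0.002,0.01],
  [0,0,0,-0.007,0.075,-0.002,0.01],
  [0,0,0,-0.012,0.135,-0.002,0.01],
  [0,0,0,-0.018,0.195,-0.002,0.01],
  [0,0,0,-0.024,0.255,-0.002,0.01],
  [0,0,0,-0.03,0.315,-0.002,0.01],
  [0,0,0,-0.036,0.375,-0.002,0.01],
  [0,0,0,-0.0385,0.4006,-0.002,0.01],
])

```text
clock: 12.95
eef_pos: [548.0, -185.6, 228.5]
tcp_rot: [-3.141, 0.001, 0.079]
contact_force: [0.1, 0.3, -2.6]
opening: 0.222
grasp_force: 79.0
```

Request:
move_arm([
  [0,0,0,0,0,0,0.01],
  [0,0,0,0,0,0,0.01],
])

```text
clock: 13.2
eef_pos: [548.4, -182.0, 228.7]
tcp_rot: [-3.14, 0.001, 0.082]
contact_force: [-0.2, 0.3, -2.6]
opening: 0.223
grasp_force: 79.1
```

Run:
```python
from h import *
s=sensors.sense();print(s['eef_pos'],s['tcp_rot'])
im,d,W,K,T=shot('wrist');b=cv2.imread('pics/w3.png')[:,:,::-1]
up=np.array([0,0,1.])
# stand hole compare with w3 by template match of drift and plate patches
g=lambda x:cv2.cvtColor(np.ascontiguousarray(x),cv2.COLOR_RGB2GRAY)
for (x0,y0,x1,y1) in((290,185,365,225),(440,205,510,265),(165,160,200,195)):
    r=cv2.matchTemplate(g(im),g(b[y0:y1,x0:x1]),cv2.TM_CCOEFF_NORMED);_,v,_,l=cv2.minMaxLoc(r);print(v,l[0]-x0,l[1]-y0)
print([o[1:] for o in nose(im,(250,254))],[o[1:] for o in nose(b,(250,254))])
print(rel([548.2,-182.9,229],[np.pi,0,0.0818]))
```

```text
[ 548.44875147 -181.9911398   228.7201141 ] [-3.14020266e+00  1.14505156e-03  8.16085582e-02]
0.7167503237724304 2 1
0.9854031205177307 2 1
0.9162342548370361 1 0
[(np.int64(313), np.int64(336), np.float64(324.5)), (np.int64(309), np.int64(340), np.float64(324.5))] [(np.int64(313), np.int64(336), np.float64(324.5)), (np.int64(309), np.int64(340), np.float64(324.5))]
(array([-0.0012,  0.0007,  0.0006]), array([-0.0005,  0.0012, -0.0001]))
```

Request:
move_arm([
  [-0.0012,0,0,-0.0004,0.0012,0.005,0.01],
  [-0.0012,0,0,-0.0004,0.0012,0.02,0.01],
  [-0.0012,0,0,-0.0004,0.0012,0.04,0.01],
  [-0.0012,0,0,-0.0004,0.0012,0.06,0.01],
  [-0.0012,0,0,-0.0004,0.0012,0.08,0.01],
  [-0.0012,0,0,-0.0004,0.0012,0.095,0.01],
  [-0.0012,0,0,-0.0004,0.0012,0.106,0.01],
  [-0.0012,0,0,-0.0004,0.0012,0.11,0.01],
])

```text
clock: 14.25
eef_pos: [548.4, -183.7, 118.8]
tcp_rot: [3.141, 0.001, 0.082]
contact_force: [-0.8, 0.1, -2.1]
opening: 0.223
grasp_force: 79.1
```

Request:
move_arm([
  [0,0,0,0,0,0.001,0.01],
  [0,0,0,0,0,0.0015,0.01],
  [0,0,0,0,0,0.0015,0.01],
])

```text
clock: 14.62
eef_pos: [548.9, -184.0, 118.5]
tcp_rot: [3.14, -0.001, 0.082]
contact_force: [0.5, -0.4, -2.6]
opening: 0.223
grasp_force: 79.1
```

Request:
move_arm([
  [0,0,0,0,0,0.001,0.01],
  [0,0,0,0,0,0.0015,0.01],
  [0,0,0,0,0,0.0015,0.01],
])

```text
clock: 15.0
eef_pos: [548.6, -183.8, 116.5]
tcp_rot: [3.141, -0.0, 0.082]
contact_force: [-0.5, -0.3, -2.6]
opening: 0.222
grasp_force: 79.1
```

Request:
move_arm([
  [0,0,0,0,0,0.0005,0.01],
  [0,0,0,0,0,0.001,0.01],
  [0,0,0,0,0,0.001,0.01],
])

```text
clock: 15.38
eef_pos: [548.6, -183.8, 115.7]
tcp_rot: [3.141, -0.0, 0.082]
contact_force: [-1.5, 1.0, 2.0]
opening: 0.223
grasp_force: 79.7
```

Contact is felt: the flange is seated. Now I'll release gently and then lift.

Request:
move_arm([
  [0,0,0,0,0,0,0.025],
  [0,0,0,0,0,0,0.035],
  [0,0,0,0,0,0,0.05],
  [0,0,0,0,0,0,0.07],
  [0,0,0,0,0,0,0.085],
  [0,0,0,0,0,0,0.085],
], grip_force=20)

```text
clock: 16.12
eef_pos: [548.6, -183.8, 115.5]
tcp_rot: [3.141, -0.0, 0.082]
contact_force: [-0.6, -0.2, -0.3]
opening: 0.999
grasp_force: 0.0
```

Request:
move_arm([
  [0,0,0,0,0,-0.01,0.085],
  [0,0,0,0,0,-0.035,0.085],
  [0,0,0,0,0,-0.065,0.085],
  [0,0,0,0,0,-0.095,0.085],
  [0,0,0,0,0,-0.12,0.085],
  [0,0,0,0,0,-0.125,0.085],
  [0,0,0,0,0,-0.125,0.085],
  [0,0,0,0,0,-0.125,0.085],
])

```text
clock: 17.12
eef_pos: [547.9, -183.5, 239.4]
tcp_rot: [3.142, 0.001, 0.082]
contact_force: [0.2, 0.5, -1.4]
opening: 0.99
grasp_force: 0.0
```

Run:
```python
from h import *
im,d,W,K,T=shot('wrist','w7.png');s=sensors.sense();print(s['eef_pos'],s['contact_force'],s['opening'],s['clock'])
P=W.reshape(-1,3);P=P[np.linalg.norm(P[:,:2]-[548,-184],axis=1)<25]
for lo,hi in((118,156),(158,171),(171,180),(107,115)):
    Q=P[(P[:,2]>lo)&(P[:,2]<hi)];print(lo,len(Q),np.median(Q,0),cv2.minAreaRect(Q[:,:2].astype(np.float32)))
```

```text
[ 547.94319873 -183.50957128  239.30049691] [-0.45916776  0.28722444  0.54197375] 0.9991950525632285 17.175
118 720 [ 556.84924845 -183.52779182  145.2035418 ] ((547.6592407226562, -184.2412567138672), (20.01445770263672, 20.303558349609375), 4.554455280303955)
158 476 [ 552.1365015  -183.92814425  169.03903844] ((547.57275390625, -184.42703247070312), (17.435935974121094, 17.151508331298828), 59.73311996459961)
171 379 [ 548.0882243  -184.31942563  172.14576963] ((547.8644409179688, -184.2593994140625), (13.380789756774902, 13.224560737609863), 76.20987701416016)
107 547 [ 556.73698616 -183.21102959  110.29859318] ((550.5515747070312, -183.97186279296875), (25.378339767456055, 30.686574935913086), 6.514824390411377)
```

View pics/w7.png

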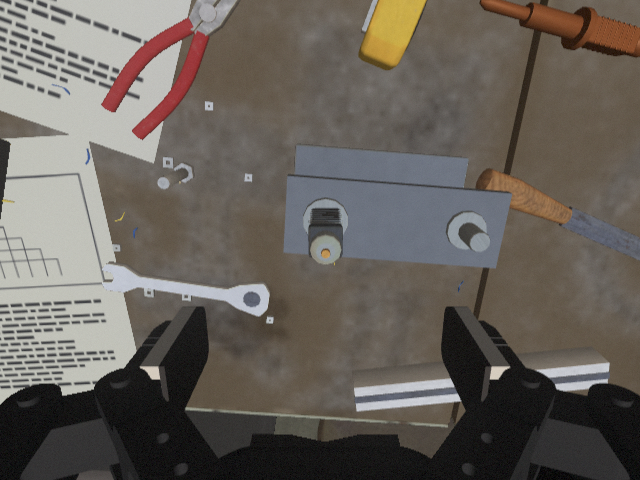

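The punch hangs upright at (325,235), within about 1 mm of where it started. The drift at (470,230) is undisturbed and the gripper is clear.

```bash
python3 -c "
from rig import order;print(order.sign_off())"
```

```text
the job is handed in; nothing more can be done
None
```

The job is handed in: the punch snapped in the corner hole of the jig and hangs upright again in its own stand hole, the drift looks undisturbed, and the highest measured wrist force while pressing was about 10 N; the sign-off gave no verdict.

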